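# Wipe the stone chips out of a vibratory feeder

### The job

Some stone chips too coarse to measure are left in the trough of the vibratory feeder. Take the scraper from its stand, set its blade down lightly on the trough floor behind the chips and wipe them all out over the open end into the pan, then stand the scraper back upright in its stand. The trough rides on soft springs, so never press it hard down onto its stops; move the chips only with the scraper, not with the fingers, and leave the beaker and the jar where they are.

Things in the scene. Friction and masses are not known exactly. Their poses are not given: they have to be found in the camera images.
- feeder: Fixed vibratory feeder: grey drive housing (130 x 104 mm foot) carrying an open steel trough 210 mm long. Origin: on the desk below the trough's centre line; -x points along the trough to its open end (lip), y across, z up. Trough floor, unpressed: flat, level, 78 mm up, x = -125 (lip) to +82 mm, y = -57 to +57 mm; 3 mm side and rear walls rise 20 mm above it.
- lip (a point): Middle of the trough floor's open edge, unpressed; axes as the feeder's. There is no wall here. The trough is sprung vertically: it sinks about 0.5 mm per newton pressed on it, meets rigid stops after 4.5 mm (about 9 N) and springs back when let go.
- behind_chips (a point): Point on the unpressed trough floor, on its centre line, 27 mm in front of the rear wall and behind all the chips (they start at least 20 mm nearer the lip): room to set the blade down. Axes as the feeder's.
- pan: Loose, low open aluminium pan, 150 x 165 x 24 mm (x, y, z), wall and floor 2.5 mm, standing on the desk under the trough's lip, with the lip above about its middle. Origin: centre of its underside.
- scraper: Scraper block, upright in its stand. Origin: centre of the underside of its aluminium holder (28 x 100 x 14 mm). A white blade, 5 mm thick (x), 104 mm wide (y), is clamped in the holder and points down; its straight edge lies 14 to 34 mm below the origin, as last set: different each time, not reported, fixed during the job. Its x and -x sides are alike. About 0.2 kg.
- grip (a point): Middle of the scraper's black grip, 37 mm above the scraper's origin; axes as the scraper's. The grip is 24 mm thick (x), 66 mm long (y) and 38 mm high. Pinch it across x with the tool pointing down and the TCP here; the fingertips then just clear the holder.
- stand: Fixed stand for the scraper: two grey rails 124 mm long (y) with flat tops 44 mm up, on a steel base plate 64 x 136 mm. Origin: middle of its underside. The 14 mm gap between the rails (39 mm deep) takes the blade freely; the scraper's holder rests on the rails. End plates at y = -64 and +64 mm rise to 53 mm.
- seat (a point): Where the scraper's origin is when it is seated: middle of the rails' tops, 44 mm above the stand's origin; y along the rails, as the scraper's y then is.
- chip_1: Loose grey stone chip, faceted flake about 20 to 33 mm across and 9 to 12 mm thick, one of five alike; starts flat on the trough floor. Origin: middle of the flat underside it starts on.
- chip_2: Loose grey stone chip, faceted flake about 20 to 33 mm across and 9 to 12 mm thick, one of five alike; starts flat on the trough floor. Origin: middle of the flat underside it starts on.
- chip_3: Loose grey stone chip, faceted flake about 20 to 33 mm across and 9 to 12 mm thick, one of five alike; starts flat on the trough floor. Origin: middle of the flat underside it starts on.
- chip_4: Loose grey stone chip, faceted flake about 20 to 33 mm across and 9 to 12 mm thick, one of five alike; starts flat on the trough floor. Origin: middle of the flat underside it starts on.
- chip_5: Loose grey stone chip, faceted flake about 20 to 33 mm across and 9 to 12 mm thick, one of five alike; starts flat on the trough floor. Origin: middle of the flat underside it starts on.
- screen_corner (a point): Lower, nearest corner of the fixed computer screen, whose 440 mm wide, 260 mm high panel runs from here to the right and away from the robot, 90 to 345 mm above the desk, 0.57 rad off the y direction: an obstacle between the right and left parts of the desk. Go round in front of it (smaller x).
- beaker: Clear beaker, 54 mm across, 70 mm tall, a bystander. Origin: centre of its underside.
- sample_jar: White jar with a red lid, 62 mm across, 90 mm tall, a bystander. Origin: centre of its underside.

How it is judged:
On the way, in this order (a step that is already met when the one before it is completed fails the run):
1. the scraper is lifted out of its stand (z of scraper in the frame of stand above 0.082 m), for 0.1 s.
2. the scraper's blade is set down on the trough, in its rear half, with at least 1 N (contact force between scraper and feeder above 1 N and x of scraper in the frame of feeder above 0 m and distance between scraper and stand above 0.1 m), for 0.1 s.
3. all five chips lie in the pan, with the scraper not yet back in its stand (x of chip_1 in the frame of pan between -0.073 and 0.073 m and y of chip_1 in the frame of pan between -0.081 and 0.081 m and z of each of chip_1, chip_2, chip_3, chip_4, chip_5 in the frame of pan below 0.035 m and x of chip_2 in the frame of pan between -0.073 and 0.073 m and y of chip_2 in the frame of pan between -0.081 and 0.081 m and x of chip_3 in the frame of pan between -0.073 and 0.073 m and y of chip_3 in the frame of pan between -0.081 and 0.081 m and x of chip_4 in the frame of pan between -0.073 and 0.073 m and y of chip_4 in the frame of pan between -0.081 and 0.081 m and x of chip_5 in the frame of pan between -0.073 and 0.073 m and y of chip_5 in the frame of pan between -0.081 and 0.081 m and distance between scraper and stand above 0.1 m), for 0.1 s.
At the end, for the whole second after the job is handed in: All five chips lie at rest in the pan (inside its walls, not above its rim), and the scraper stands at rest in its stand: holder resting on the rails (its origin 41 to 48 mm above the stand's and within 15 mm of it sideways), upright within 0.12 rad, along the rails within 0.25 rad (x of chip_1 in the frame of pan between -0.073 and 0.073 m and y of chip_1 in the frame of pan between -0.081 and 0.081 m and z of each of chip_1, chip_2, chip_3, chip_4, chip_5 in the frame of pan below 0.035 m and x of chip_2 in the frame of pan between -0.073 and 0.073 m and y of chip_2 in the frame of pan between -0.081 and 0.081 m and x of chip_3 in the frame of pan between -0.073 and 0.073 m and y of chip_3 in the frame of pan between -0.081 and 0.081 m and x of chip_4 in the frame of pan between -0.073 and 0.073 m and y of chip_4 in the frame of pan between -0.081 and 0.081 m and x of chip_5 in the frame of pan between -0.073 and 0.073 m and y of chip_5 in the frame of pan between -0.081 and 0.081 m and linear speed of each of chip_1, chip_2, chip_3, chip_4, chip_5 below 0.03 m/s and horizontal distance between scraper and stand below 0.015 m and z of scraper in the frame of stand between 0.041 and 0.048 m and angle between scraper's own z axis and vertical below 0.12 rad and angle between the y axis of scraper and the y axis of stand, either way round below 0.25 rad and linear speed of scraper below 0.02 m/s); the robot touches nothing.
It fails at once if the scraper presses on the feeder with more than 20 N (trough driven hard onto its stops) (contact force between scraper and feeder above 20 N).
It fails at once if the fingers touch a chip (contact force between the fingers and chip_1 above 0.3 N or contact force between the fingers and chip_2 above 0.3 N or contact force between the fingers and chip_3 above 0.3 N or contact force between the fingers and chip_4 above 0.3 N or contact force between the fingers and chip_5 above 0.3 N).
It fails at once if the beaker or the jar is moved by more than 30 mm (distance of any of beaker, sample_jar from where it was at the start of the episode above 0.03 m).
It also fails if it takes over 58 s, if anything falls off the work surface, if the arm or the gripper's body presses on something with over 40 N, if the wrist force passes 120 N, or if a joint passes its speed limit or range.

### The arm

A 6-joint arm with a two-finger parallel gripper is mounted at the origin on a cart in front of the work surface, level with it; the furniture and walls round the work are solid. World frame = base frame: x ahead of the robot, y to its left, z up, the work surface at z = 0. Lengths are in m, angles in rad, forces in N, time in s.
With the tool pointing down it reaches from about 0.3 to 0.775 m from the base axis. Payload 14.6 kg.
Tool frame: the origin (TCP) lies between the finger pads, 19 mm behind the fingertips; this is the grasp point; z points along the fingers, y is the line along which they close (so a half turn about z gives the same grasp; the last joint's range is limited). The gripper opens to 94 mm and grips with 3 to 60 N. Pads are 16 mm wide; open, the fingers measure 119 mm over their backs; the gripper's body (75 mm by 177 mm) begins 78 mm behind the grasp point.
Start: joints at [1.112, 0.3, 1.521, -0, 1.321, -0.067], TCP at [0.21, 0.508, 0.224] pointing down, gripper open.
Joint ranges: [-3.03, 3.03], [-0.79, 2.21], [0.23, 2.52], [-1.04, 4.18], [0, 3.07], [-2.55, 2.55]. Speed limits (rad/s): [2.22, 2.22, 2.57, 3.14, 3.14, 3.14].

### API

Orientations are given as [roll, pitch, yaw] about the fixed x, y, z axes, in that order (R = Rz(yaw) Ry(pitch) Rx(roll)).
In Python, from station import ctrl gives the robot as it stands.
- The arm moves only by the shell command python3 shift.py 'ROWS' [OPENING] [FORCE]. ROWS is a JSON list that holds a single list of rows (three levels of brackets), with 1 to 10 rows, each of 6 numbers: dx, dy, dz in m, then a rotation vector rx, ry, rz in rad; each row shifts and turns the commanded pose from where the row before left it, along the tool's axes as they then stand; what a row does not reach is not made up. A row lasts 1/10 s, in which the tool goes at most 0.05 m and 0.15 rad, less where a joint would pass 70% of its speed; a pose out of reach is approached as far as the arm can. OPENING is the finger opening in m, set as the command begins (- or left out keeps the last). The fingers move at their own pace and stop on an object; FORCE is the grip in N (left out, the last holds). Time passes only in rows, so rows that do not move let the fingers close. It prints the time, the measured TCP pose, the force, the opening and the grip force at its end. Input that does not fit is refused with a message, and nothing moves.
- ctrl.get_obs(): the state, without advancing time (a new reading comes with each control period).
- ctrl.camera(name): name is "scene" or "side" or "wrist"; returns a dict with "pixels" (400x640x3 uint8, blue, green, red), "fx", "fy", "cx", "cy" (pixels), "extrinsics" (4x4, takes a point from camera to world coordinates). Camera axes: x right, y up, looking along -z (the intrinsics and any distortion apply to the point x, -y, -z); pixel columns grow to the right and rows downward; lengths in m; the calibration is good to about 2 mm. A picture is of the moment at which its call begins. There is no depth.
- ctrl.hand_in(): hands the job in; it is judged then, once.
The state is a dict: "time_s": time; "qpos": joint angles; "joint_vel": joint speeds; "tau": joint torques, N m; "ee_pos": TCP position; "eef_rot": TCP orientation; "force": force on the tool from outside, world axes, zero at the start; "moment": the same for the moment, N m; "grip_width": finger opening in m; "grip_force": force on a finger pad.
Only numpy, scipy, OpenCV 4.12 (cv2) and the standard library are available. Lean on these libraries where they do the work, as an engineer would, in place of code of your own. Each camera call takes 0.05 s, during which the arm holds its last target. There are 200 camera calls.

## Working session

There is one attempt and no reset: what is moved stays moved. The work goes in short steps, Python scripts to look and compute and a shell command to move; the robot and the scene stay as the last step left them, time stands still between calls to the robot, and variables do not carry over. Pictures are saved under pics/ and viewed, at most 10 in all, crops included, and the job is handed in when it is done.

```bash
ls; mkdir -p pics
python3 - <<'E'
from station import ctrl
import cv2,numpy as np
for n in("scene","side"):
    c=ctrl.camera(n);cv2.imwrite(f"pics/{n}0.png",c["pixels"]);print(n,c["fx"],c["fy"],c["cx"],c["cy"],[k for k in c]);print(np.round(c["extrinsics"],4).tolist())
o=ctrl.get_obs();print(o["time_s"],o["ee_pos"],o["eef_rot"],o["force"],o["grip_width"])
E
```

```text
pics
shift.py
station.py
scene 476.2595516686673 476.2595516686673 323.5951020297504 196.3733383271378 ['pixels', 'fx', 'fy', 'cx', 'cy', 'extrinsics']
[[0.7258, 0.517, -0.4539, 0.0838], [-0.6878, 0.5359, -0.4896, -0.3719], [-0.0099, 0.6675, 0.7445, 0.8816], [0.0, 0.0, 0.0, 1.0]]
side 413.651257952492 413.651257952492 315.90837006702645 204.63164194686115 ['pixels', 'fx', 'fy', 'cx', 'cy', 'extrinsics']
[[0.8714, 0.1921, -0.4515, 0.1629], [-0.4902, 0.379, -0.7849, -0.5474], [0.0203, 0.9052, 0.4244, 0.4857], [0.0, 0.0, 0.0, 1.0]]
0.1 [0.20992341 0.50813176 0.22374487] [-3.14055254e+00 -7.84974251e-05  2.74977197e+00] [-0.00134044 -0.92956604 -0.05287001] 0.09383504549362402
```

View pics/scene0.png

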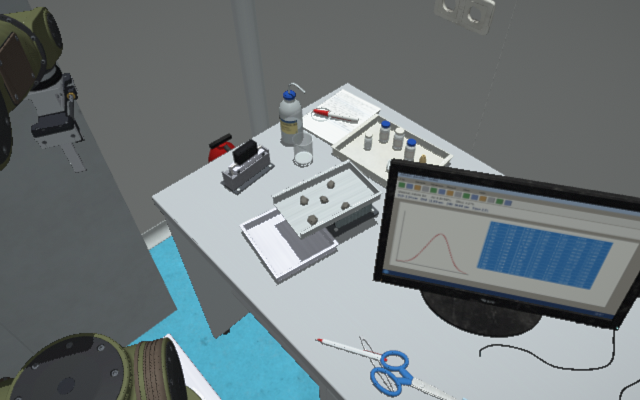

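View pics/side0.png

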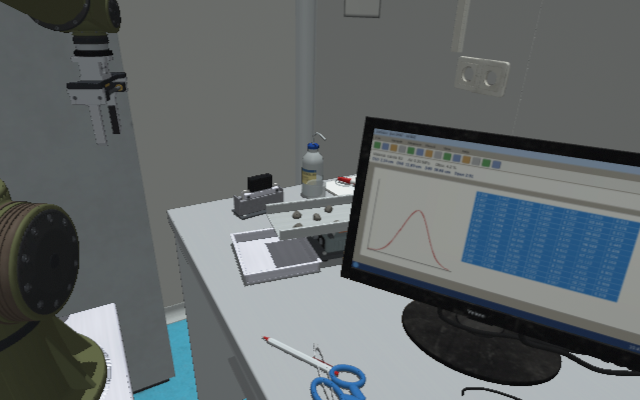

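Scene: scraper at (246,152) in its stand (247,170), trough centred near (327,200) with five chips, pan (288,243), beaker (303,150), jar with red lid (221,150). I'll enlarge it.

Run:
```python
import cv2
i=cv2.imread("pics/scene0.png")[125:285,200:400]
cv2.imwrite("pics/c1.png",cv2.resize(i,None,fx=4,fy=3.75,interpolation=cv2.INTER_CUBIC))
i=cv2.imread("pics/scene0.png")[130:205,205:305]
cv2.imwrite("pics/c2.png",cv2.resize(i,None,fx=8,fy=8,interpolation=cv2.INTER_CUBIC))
```

```text
(no output)
```

View pics/c1.png

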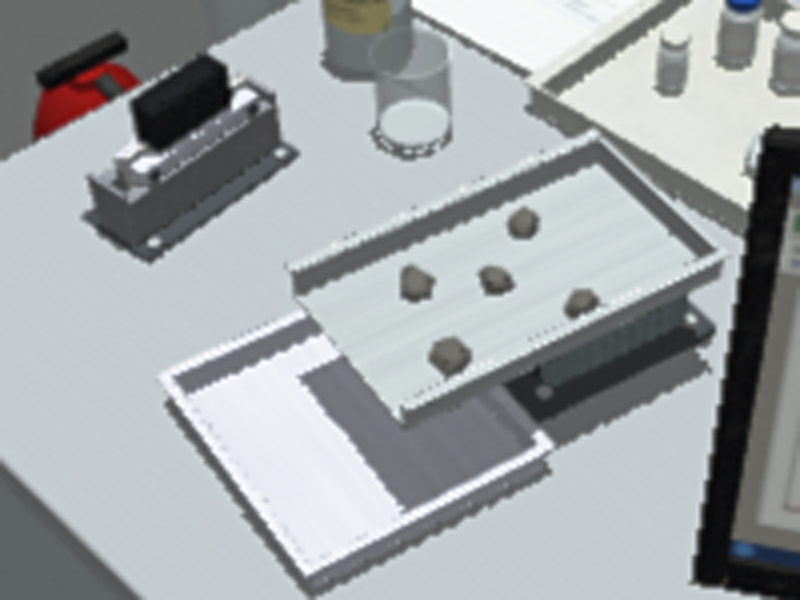

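View pics/c2.png

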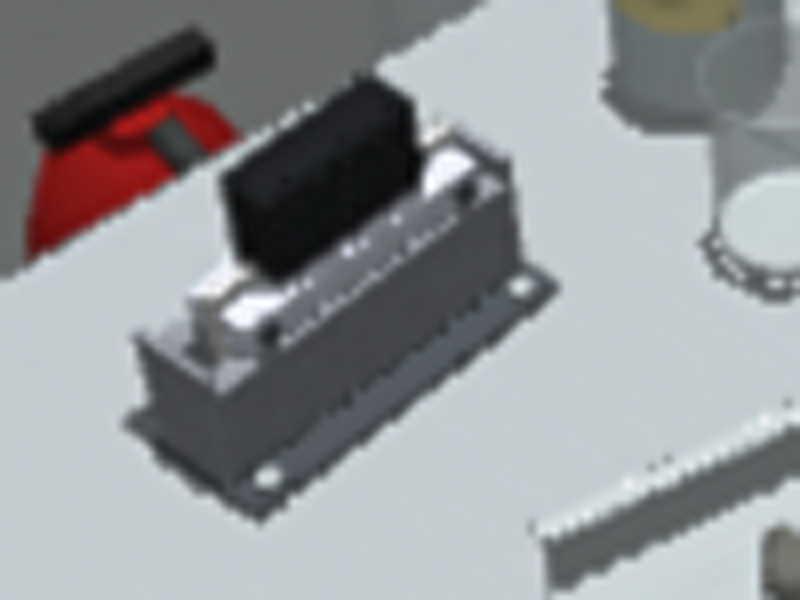

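c2: stand base corners at (128,422), (262,520), (557,288); grip top corners (222,180), (365,75), (415,97). c1: wall top corners (290,268), (597,133), (722,255), (402,405); pan rim (162,378), (310,578), (552,440). I'll fit these planar poses.

```bash
cat > h.py <<'E'
import numpy as np, cv2
from scipy.optimize import least_squares
from scipy.spatial.transform import Rotation as R
def proj(c,P):
    E=np.array(c["extrinsics"]);p=(np.array(P,float)-E[:3,3])@E[:3,:3]
    return np.c_[c["fx"]*p[:,0]/-p[:,2]+c["cx"],c["fy"]*p[:,1]/p[:,2]+c["cy"]]
def place(q,P):
    c,s=np.cos(q[2]),np.sin(q[2]);P=np.array(P,float)
    return np.c_[q[0]+c*P[:,0]-s*P[:,1],q[1]+s*P[:,0]+c*P[:,1],P[:,2]]
def fit(c,P,px,q0):
    f=lambda q:(proj(c,place(q,P))-px).ravel()
    best=min((least_squares(f,[*q0[:2],y]) for y in np.arange(-3,3.2,.5)),key=lambda r:r.cost)
    return best.x,best.fun.reshape(-1,2).round(1).tolist()
c1=lambda p:(np.array(p,float)+.5)/[4,3.75]-.5+[200,125]
c2=lambda p:(np.array(p,float)+.5)/8-.5+[205,130]
def near(lab,pos,rot,tgt,yaw):
    "shift to tgt xyz with tool y-axis turned; in tool axes"
    r=R.from_euler('xyz',rot);d=r.inv().apply(np.array(tgt)-pos)
    g=R.from_euler('xyz',[np.pi,0,yaw]);w=(r.inv()*g).as_rotvec()
    print(lab,"shift",d.round(4),"rotvec",w.round(3))
E
python3 - <<'E'
from h import *
from station import ctrl
c=ctrl.camera("scene")
m=lambda L:np.array(L)/1000
# trough: signs by geometry; -x to lip. image: lip lower-left
F,e=fit(c,m([[-125,58.5,98],[85,58.5,98],[85,-58.5,98],[-125,-60,98]]),c1([[290,268],[597,133],[722,255],[402,405]]),[.5,.3]);print("feeder",F,e)
for lab,P,px in [("pan",[[-75,82.5,24],[-75,-82.5,24],[75,-82.5,24]],c1([[162,378],[310,578],[552,440]]))]:
    q,e=fit(c,m(P),px,F);print(lab,q,e)
# stand y along image up-right: left corner, near corner, right corner -> near->right is long side
S,e=fit(c,m([[-32,-68,3],[32,-68,3],[32,68,3]]),c2([[128,422],[262,520],[557,288]]),F);print("stand",S,e)
S2,e=fit(c,m([[-32,-68,3],[32,-68,3],[32,68,3],[-12,-33,100],[-12,33,100],[12,33,100]]),c2([[128,422],[262,520],[557,288],[222,180],[365,75],[415,97]]),F);print("stand+grip",S2,e)
G,e=fit(c,m([[-12,-33,100],[-12,33,100],[12,33,100]]),c2([[222,180],[365,75],[415,97]]),F);print("grip",G,e)
i=c["pixels"].copy()
def dr(q,P,col):cv2.polylines(i,[np.round(proj(c,place(q,m(P)))*16).astype(int)],True,col,1,cv2.LINE_AA,4)
dr(F,[[-125,57,78],[82,57,78],[82,-57,78],[-125,-57,78]],(0,0,255));dr(S2,[[-14,-50,58],[14,-50,58],[14,50,58],[-14,50,58]],(0,255,0));dr(S2,[[-12,-33,100],[-12,33,100],[12,33,100],[12,-33,100]],(0,255,255));dr(S2,[[-32,-68,0],[32,-68,0],[32,68,0],[-32,68,0]],(255,0,0))
cv2.imwrite("pics/o.png",cv2.resize(i[125:285,200:400],None,fx=4,fy=3.75,interpolation=cv2.INTER_CUBIC))
E
```

```text
feeder [ 0.59006086  0.140685   -0.18671241] [[-0.2, 0.9], [1.1, 0.6], [-0.1, -1.5], [-0.7, 0.0]]
pan [ 0.46790789  0.16394874 -0.14863515] [[0.6, 1.1], [1.0, -1.9], [-1.7, 1.4]]
stand [ 0.53235547  0.3993933  -1.45577741] [[-0.7, 0.4], [-0.1, 0.0], [0.8, -0.6]]
stand+grip [ 0.53228723  0.39612527 -1.46377024] [[0.0, 1.0], [0.4, 0.7], [1.7, 0.2], [-2.1, -0.7], [-0.2, -1.4], [0.4, -0.1]]
grip [ 0.53236352  0.39224213 -1.38684098] [[-0.7, 0.8], [-0.2, -0.9], [0.9, 0.1]]
```

View pics/o.png

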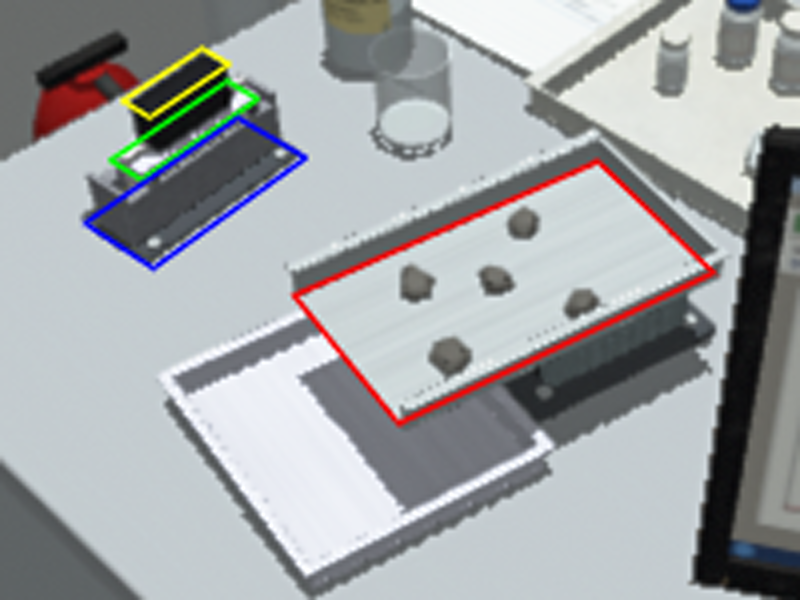

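```bash
python3 shift.py '[[[-0.048,0.003,-0.003,0,0,0],[-0.048,0.003,-0.003,0,0,0],[-0.048,0.003,-0.003,0,0,0],[-0.048,0.003,-0.003,0,0,0],[-0.048,0.003,-0.003,0,0,0],[-0.048,0.003,-0.003,0,0,0],[-0.048,0,0,0,0,-0.125],[0,0,0,0,0,-0.125],[0,0,0,0,0,-0.125],[0,0,0,0,0,-0.125]]]' 0.09
python3 - <<'E'
from h import *
from station import ctrl
c=ctrl.camera("wrist");cv2.imwrite("pics/w1.png",c["pixels"]);np.save("w1.npy",c,allow_pickle=True)
o=ctrl.get_obs();print(o["time_s"],o["ee_pos"],o["eef_rot"],o["force"])
near("grip",o["ee_pos"],o["eef_rot"],[.5323,.396,.081],np.pi+.107)
print(proj(c,place([.5323,.396,-1.464],np.array([[-12,-33,100],[-12,33,100],[12,33,100],[12,-33,100]])/1000)))
E
```

```text
time_s: 1.15
ee_pos: [0.5277, 0.3963, 0.2416]
eef_rot: [-3.141, -0.001, -3.029]
force: [0.1, -0.9, 0.2]
grip_width: 0.09
grip_force: 0.0
1.2 [0.52755684 0.39640612 0.24172563] [-3.14118658e+00 -7.46949174e-04 -3.02099344e+00] [-0.38787829  0.0325394   0.18154611]
grip shift [-0.0048 -0.0009  0.1607] rotvec [-0.    -0.001  0.014]
[[331.15519485 168.52467641]
 [330.33173624 229.14876596]
 [308.21657246 229.02537172]
 [307.92324834 168.38827586]]
```

View pics/w1.png

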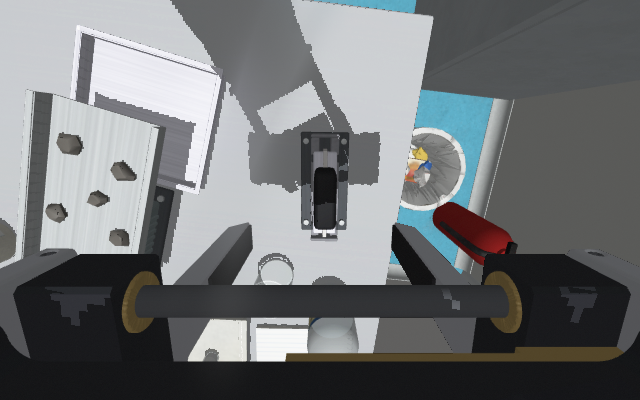

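Wrist view: grip top at about (314–337, 168–230), base plate corners (302,132)–(349,230), trough upper left with rear to the bottom, pan above it. The grip lies about 6 px right of prediction; enlarging to refine.

Run:
```python
import cv2,numpy as np
i=cv2.imread("pics/w1.png")
a=cv2.resize(i[120:250,290:360],None,fx=4.5,fy=4.5,interpolation=cv2.INTER_CUBIC)
b=cv2.resize(i[15:260,15:235],None,fx=2.2,fy=2.2,interpolation=cv2.INTER_CUBIC)
H=np.zeros((590,800,3),np.uint8);H[:a.shape[0],:a.shape[1]]=a;H[:b.shape[0],316:316+b.shape[1]]=b
cv2.imwrite("pics/w1c.png",H)
```

```text
(no output)
```

View pics/w1c.png

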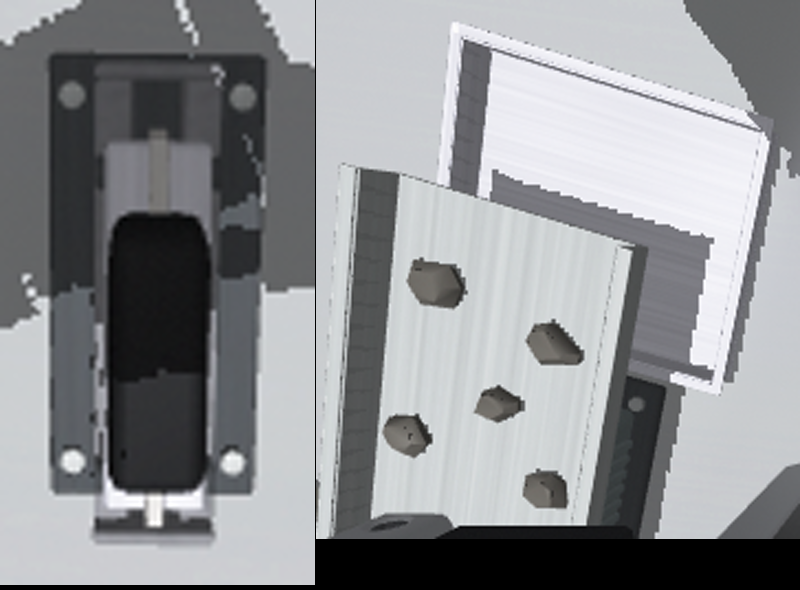

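Run:
```python
from h import *
from station import ctrl
c=np.load("w1.npy",allow_pickle=True).item();s=ctrl.camera("scene")
m=lambda L:np.array(L)/1000
a=lambda p:(np.array(p,float)+.5)/4.5-.5+[290,120]
b=lambda p:(np.array(p,float)-[316,0]+.5)/2.2-.5+[15,15]
base=m([[32,-68,3],[-32,-68,3],[-32,68,3],[32,68,3]]);bp=a([[50,57],[263,57],[255,493],[50,493]])
gr=m([[12,-33,100],[-12,-33,100],[-12,33,100],[12,33,100]]);gp=a([[108,212],[208,212],[208,492],[108,492]])
print("base",fit(c,base,bp,[.53,.4]));print("grip",fit(c,gr,gp,[.53,.4]))
fw=m([[-125,-60,98],[-125,-57,78],[-125,57,98],[-125,60,98]]);fp=b([[340,163],[400,173],[616,242],[632,247]])
fs=m([[-125,58.5,98],[85,58.5,98],[85,-58.5,98],[-125,-60,98]]);sp=c1([[290,268],[597,133],[722,255],[402,405]])
print("feederW",fit(c,fw,fp,[.59,.14]))
f=lambda q:np.r_[(proj(c,place(q,fw))-fp).ravel(),(proj(s,place(q,fs))-sp).ravel()]
r=least_squares(f,[.59,.14,-.19]);print("feeder both",r.x,r.fun.round(1).tolist())
print("pan",fit(c,m([[-75,-82.5,24],[-75,82.5,24],[75,82.5,24]]),b([[453,24],[773,122],[720,393]]),[.47,.16]))
# screen corner
print("screen",least_squares(lambda q:(proj(s,[[q[0],q[1],.09]])-[[375,283]]).ravel(),[.5,0]).x)
```

```text
base (array([0.53102705, 0.40147733, 4.81925232]), [[-0.5, -0.4], [0.4, -0.1], [-0.4, 0.4], [0.5, 0.2]])
grip (array([ 0.53061676,  0.40147464, -1.45587877]), [[-0.5, 0.7], [0.5, 0.7], [-0.1, -0.8], [0.0, -0.8]])
feederW (array([ 0.58818153,  0.14047948, -0.17863735]), [[5.7, 0.8], [-0.3, -0.4], [-0.6, 0.3], [-4.9, -1.1]])
feeder both [ 0.58838021  0.14021777 -0.18060848] [5.7, 0.9, -0.3, -0.3, -0.6, 0.6, -4.9, -0.8, -0.6, 1.6, 0.5, 1.0, -0.5, -1.2, -0.8, 0.7]
pan (array([ 0.46612842,  0.16752663, -0.17233779]), [[3.7, 2.5], [-2.3, 0.8], [-1.6, -4.6]])
screen [ 0.48383453 -0.08169079]
```

```bash
python3 shift.py '[[[-0.0037,0.0047,0.035,0,0,0],[0,0,0.035,0,0,0],[0,0,0.035,0,0,0],[0,0,0.03,0,0,0],[0,0,0.015,0,0,0],[0,0,0.0097,0,0,0],[0,0,0,0,0,0]]]' ; python3 shift.py '[[[0,0,0,0,0,0],[0,0,0,0,0,0],[0,0,0,0,0,0],[0,0,0,0,0,0],[0,0,0,0,0,0],[0,0,0,0,0,0],[0,0,0,0,0,0],[0,0,0,0,0,0]]]' 0.01 40
```

```text
time_s: 1.95
ee_pos: [0.5305, 0.4017, 0.0822]
eef_rot: [-3.141, -0.001, -3.035]
force: [-0.4, -0.1, -0.1]
grip_width: 0.0896
grip_force: 0.0
time_s: 2.75
ee_pos: [0.5306, 0.4017, 0.0825]
eef_rot: [-3.142, -0.0, -3.033]
force: [-0.5, 0.4, 0.6]
grip_width: 0.0296
grip_force: 0.0
```

```bash
python3 shift.py '[[[0,0,0,0,0,0],[0,0,0,0,0,0],[0,0,0,0,0,0]]]' ; python3 shift.py '[[[0,0,-0.01,0,0,0],[0,0,-0.02,0,0,0],[0,0,-0.03,0,0,0],[0,0,-0.03,0,0,0],[0,0,-0.03,0,0,0],[0,0,-0.02,0,0,0],[0,0,-0.01,0,0,0],[0,0,0,0,0,0]]]'
python3 - <<'E'
from h import *
from station import ctrl
c=ctrl.camera("side");cv2.imwrite("pics/s2.png",c["pixels"])
o=ctrl.get_obs();print(o["ee_pos"],o["eef_rot"],o["force"])
p=proj(c,[o["ee_pos"]])[0];print(p)
x,y=int(p[0]),int(p[1]);cv2.imwrite("pics/s2c.png",cv2.resize(c["pixels"][max(0,y-50):y+60,x-75:x+75],None,fx=5,fy=5,interpolation=cv2.INTER_CUBIC))
E
```

```text
time_s: 3.05
ee_pos: [0.5306, 0.4016, 0.0825]
eef_rot: [-3.141, -0.0, -3.033]
force: [-0.2, -0.6, -0.3]
grip_width: 0.0238
grip_force: 40.0
time_s: 3.85
ee_pos: [0.5308, 0.4019, 0.2338]
eef_rot: [3.141, 0.002, -3.033]
force: [-0.7, 0.2, -2.2]
grip_width: 0.0235
grip_force: 40.0
[0.5304918  0.40170194 0.23230925] [-3.14158125e+00 -1.04524618e-04 -3.03334969e+00] [ 0.06172639 -0.35068635 -3.11634175]
[254.95957815 123.02487216]
```

View pics/s2c.png

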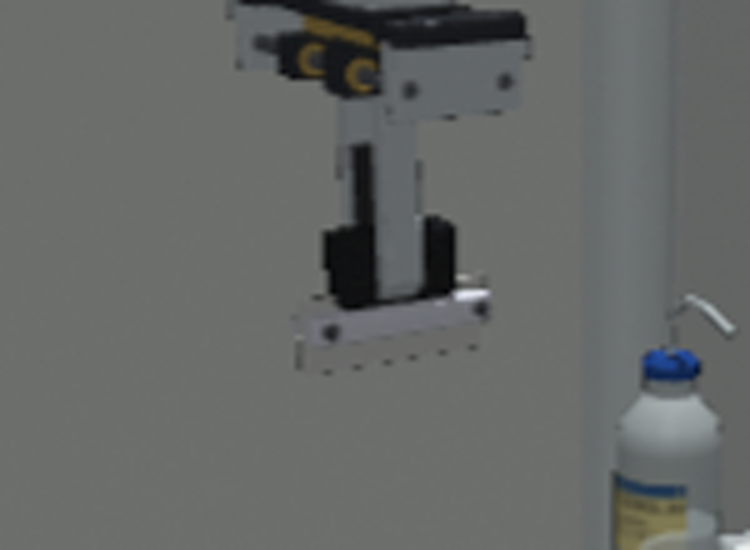

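Scraper firmly held and upright; the blade shows about 15 mm below the holder. Now over to the rear of the trough, turning.

```bash
python3 shift.py '[[[-0.006,-0.0209,0,0,0,0.08],[0,0,0,0,0,0],[0,0,0,0,0,-0.08],[-0.012,-0.041,0,0,0,0],[-0.012,-0.041,0,0,0,0],[-0.012,-0.041,0,0,0,0],[-0.012,-0.041,0,0,0,0],[-0.012,-0.041,0,0,0,0],[-0.01,-0.036,0,0,0,0],[-0.006,-0.02,0,0,0,0.06]]]'
python3 shift.py '[[[0,0,0,0,0,0.14],[0,0,0,0,0,0.14],[0,0,0,0,0,0.14],[0,0,0,0,0,0.14],[0,0,0,0,0,0.14],[0,0,0,0,0,0.14],[0,0,0,0,0,0.14],[0,0,0,0,0,0.14],[0,0,0,0,0,0.14],[0,0,0,0,0,0.14]]]'
python3 shift.py '[[[0,0,0,0,0,0.14],[0,0,0,0,0,0.14],[0,0,0,0,0,0.12],[0,0,0,0,0,0],[0,0,0,0,0,0]]]'
python3 - <<'E'
from h import *
from station import ctrl
c=ctrl.camera("scene");cv2.imwrite("pics/s3.png",c["pixels"][90:290,190:440].repeat(3,0).repeat(3,1))
o=ctrl.get_obs();print(o["ee_pos"],o["eef_rot"],o["force"],o["qpos"])
near("behind",o["ee_pos"],o["eef_rot"],[.6425,.1303,.15],1.391)
E
```

```text
time_s: 4.9
ee_pos: [0.643, 0.1279, 0.2311]
eef_rot: [-3.141, -0.002, -3.094]
force: [-0.2, -0.4, -2.9]
grip_width: 0.0239
grip_force: 40.0
time_s: 5.9
ee_pos: [0.6423, 0.1308, 0.2312]
eef_rot: [-3.14, -0.0, 1.786]
force: [0.2, -0.5, -1.9]
grip_width: 0.0239
grip_force: 40.0
time_s: 6.4
ee_pos: [0.6424, 0.1306, 0.2318]
eef_rot: [-3.141, 0.0, 1.394]
force: [-0.4, 0.5, -2.1]
grip_width: 0.0242
grip_force: 40.0
[0.64241792 0.13051478 0.23194522] [-3.14071075e+00  2.08930471e-04  1.39381172e+00] [-0.11719666 -0.30686773 -2.61013963] [1.44542193e-01 5.37205408e-01 1.17112850e+00 8.12282231e-05
 1.43416148e+00 3.21515787e-01]
behind shift [-0.0002  0.0002  0.0819] rotvec [-0.001  0.     0.003]
```

View pics/s3.png

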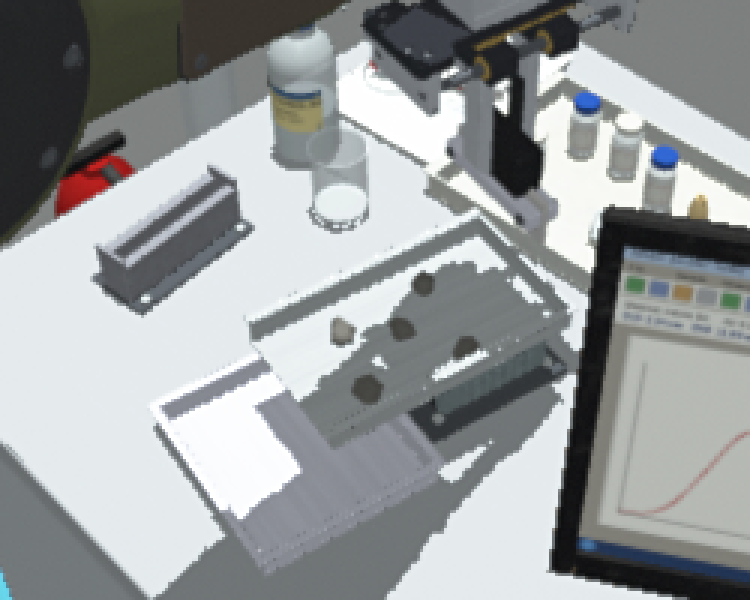

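Scraper hangs above the rear of the trough, aligned with it; all chips are lipward of it. Lowering.

```bash
python3 shift.py '[[[0,0,0.025,0,0,0],[0,0,0.025,0,0,0],[0,0,0.015,0,0,0],[0,0,0.008,0,0,0],[0,0,0,0,0,0],[0,0,0,0,0,0]]]'
for k in 1 2; do python3 shift.py '[[[0,0,0.0015,0,0,0],[0,0,0.0015,0,0,0],[0,0,0,0,0,0],[0,0,0,0,0,0]]]'|grep -E 'pos|^force'; done
```

```text
time_s: 7.05
ee_pos: [0.643, 0.1304, 0.1606]
eef_rot: [3.14, -0.0, 1.39]
force: [0.1, 0.2, -2.1]
grip_width: 0.0235
grip_force: 40.0
ee_pos: [0.6426, 0.1303, 0.1567]
force: [0.7, -1.2, -2.5]
ee_pos: [0.6425, 0.1303, 0.1535]
force: [-0.1, 0.5, -2.4]
```

```bash
python3 shift.py '[[[0,0,0.0015,0,0,0],[0,0,0.0015,0,0,0],[0,0,0,0,0,0],[0,0,0,0,0,0]]]'|grep -E 'pos|^force'; python3 shift.py '[[[0,0,0.001,0,0,0],[0,0,0.001,0,0,0],[0,0,0,0,0,0],[0,0,0,0,0,0]]]'|grep -E 'pos|^force'
```

```text
ee_pos: [0.6425, 0.1303, 0.1505]
force: [0.4, 0.6, -2.5]
ee_pos: [0.6426, 0.1303, 0.1485]
force: [-0.5, -0.1, -2.3]
```

```bash
python3 shift.py '[[[0,0,0.001,0,0,0],[0,0,0.001,0,0,0],[0,0,0,0,0,0],[0,0,0,0,0,0]]]'|grep -E 'pos|^force'
```

```text
ee_pos: [0.6426, 0.1303, 0.1465]
force: [-0.8, 0.5, -2.1]
```

```bash
python3 shift.py '[[[0,0,0.001,0,0,0],[0,0,0.001,0,0,0],[0,0,0.001,0,0,0],[0,0,0,0,0,0],[0,0,0,0,0,0]]]'|grep -E 'pos|^force'
```

```text
ee_pos: [0.6426, 0.1303, 0.1435]
force: [0.0, -0.4, -2.2]
```

```bash
python3 shift.py '[[[0,0,0.001,0,0,0],[0,0,0.001,0,0,0],[0,0,0.001,0,0,0],[0,0,0,0,0,0],[0,0,0,0,0,0]]]'|grep -E 'pos|^force'
```

```text
ee_pos: [0.6426, 0.1303, 0.1405]
force: [0.1, 0.1, -2.4]
```

```bash
python3 shift.py '[[[0,0,0.001,0,0,0],[0,0,0.001,0,0,0],[0,0,0.001,0,0,0],[0,0,0,0,0,0],[0,0,0,0,0,0]]]'|grep -E 'pos|^force'
```

```text
ee_pos: [0.6426, 0.1303, 0.1375]
force: [0.6, -0.1, -2.5]
```

```bash
python3 shift.py '[[[0,0,0.001,0,0,0],[0,0,0.001,0,0,0],[0,0,0,0,0,0],[0,0,0,0,0,0]]]'|grep -E 'pos|^force'
```

```text
ee_pos: [0.6426, 0.1303, 0.1355]
force: [0.1, 0.2, -2.0]
```

```bash
python3 shift.py '[[[0,0,0.001,0,0,0],[0,0,0.001,0,0,0],[0,0,0,0,0,0],[0,0,0,0,0,0]]]'|grep -E 'pos|^force'
```

```text
ee_pos: [0.6426, 0.1303, 0.1336]
force: [0.4, 0.2, -1.6]
```

```bash
python3 shift.py '[[[0,0,0.001,0,0,0],[0,0,0,0,0,0],[0,0,0,0,0,0],[0,0,0,0,0,0]]]'|grep -E 'pos|^force'; python3 -c "
from station import ctrl
o=ctrl.get_obs();print(o['force'],o['moment'])"
```

```text
ee_pos: [0.6426, 0.1303, 0.1327]
force: [-1.0, -0.3, 1.4]
[-1.02968269 -0.31936026  1.36171487] [-0.01109312  0.16252147 -0.00104382]
```

Contact with about 3.5 N (near 1.8 mm sunk). Wipe toward the lip.

```bash
python3 shift.py '[[[0,-0.002,0,0,0,0],[0,-0.004,0,0,0,0],[0,-0.005,0,0,0,0],[0,-0.005,0,0,0,0],[0,-0.005,0,0,0,0],[0,-0.005,0,0,0,0],[0,-0.005,0,0,0,0],[0,-0.005,0,0,0,0],[0,-0.005,0,0,0,0],[0,-0.004,0,0,0,0]]]'|grep -E 'pos|rot|^force|width'
```

```text
ee_pos: [0.5979, 0.1385, 0.1326]
eef_rot: [3.142, -0.0, 1.39]
force: [0.7, 0.4, 0.7]
grip_width: 0.0242
```

```bash
python3 shift.py '[[[0,-0.005,0,0,0,0],[0,-0.005,0,0,0,0],[0,-0.005,0,0,0,0],[0,-0.005,0,0,0,0],[0,-0.005,0,0,0,0],[0,-0.005,0,0,0,0],[0,-0.005,0,0,0,0],[0,-0.005,0,0,0,0],[0,-0.005,0,0,0,0],[0,-0.005,0,0,0,0]]]'|grep -E 'pos|rot|^force|width'
```

```text
ee_pos: [0.5487, 0.1475, 0.1326]
eef_rot: [3.142, 0.0, 1.39]
force: [1.4, -1.0, -0.7]
grip_width: 0.0237
```

```bash
python3 shift.py '[[[0,-0.005,0.0005,0,0,0],[0,-0.005,0,0,0,0],[0,-0.005,0,0,0,0],[0,-0.005,0,0,0,0],[0,-0.005,0,0,0,0],[0,-0.005,0,0,0,0],[0,0,0,0,0,0]]]'|grep -E 'pos|rot|^force|width'
python3 - <<'E'
from station import ctrl
import cv2
cv2.imwrite("pics/s4.png",ctrl.camera("scene")["pixels"][125:285,210:400].repeat(3,0).repeat(3,1))
E
```

```text
ee_pos: [0.5188, 0.153, 0.132]
eef_rot: [-3.141, 0.0, 1.39]
force: [-2.1, -0.1, 1.7]
grip_width: 0.0236
```

View pics/s4.png

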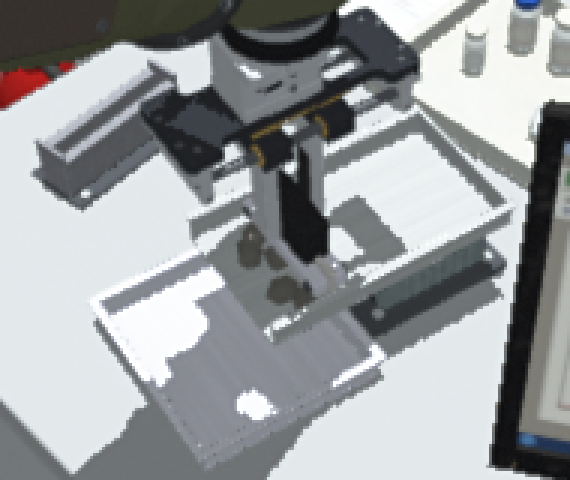

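Chips ride ahead of the blade, the floor behind is clean. Finish the wipe past the lip.

```bash
python3 shift.py '[[[0,-0.005,0,0,0,0],[0,-0.005,0,0,0,0],[0,-0.005,0,0,0,0],[0,-0.005,0,0,0,0],[0,-0.005,0,0,0,0],[0,-0.005,0,0,0,0],[0,-0.005,0,0,0,0],[0,-0.005,0,0,0,0],[0,-0.005,0,0,0,0]]]'|grep -E 'pos|rot|^force|width'
```

```text
ee_pos: [0.475, 0.161, 0.1321]
eef_rot: [3.142, -0.0, 1.39]
force: [2.4, 0.0, 0.8]
grip_width: 0.0241
```

```bash
python3 shift.py '[[[0,-0.005,0,0,0,0],[0,-0.005,0,0,0,0],[0,-0.005,0,0,0,0],[0,-0.005,0,0,0,0],[0,-0.004,0,0,0,0],[0,0,0,0,0,0],[0,0,0,0,0,0],[0,0,0,0,0,0]]]'|grep -E 'pos|rot|^force|width'
python3 shift.py '[[[0,0,-0.02,0,0,0],[0,0,-0.04,0,0,0],[0,0,-0.04,0,0,0],[0,0.04,0,0,0,0],[0,0.04,0,0,0,0],[0,0.04,0,0,0,0],[0,0.04,0,0,0,0],[0,0,0,0,0,0]]]'
python3 - <<'E'
from station import ctrl
import cv2
cv2.imwrite("pics/s5.png",ctrl.camera("scene")["pixels"][125:285,210:400].repeat(3,0).repeat(3,1))
cv2.imwrite("pics/s5s.png",ctrl.camera("side")["pixels"])
E
```

```text
ee_pos: [0.4518, 0.1652, 0.132]
eef_rot: [-3.142, 0.0, 1.39]
force: [1.1, 0.2, -2.7]
grip_width: 0.0236
time_s: 17.0
ee_pos: [0.6119, 0.135, 0.2298]
eef_rot: [-3.14, 0.001, 1.388]
force: [-0.7, -0.8, -2.8]
grip_width: 0.024
grip_force: 40.0
```

View pics/s5.png

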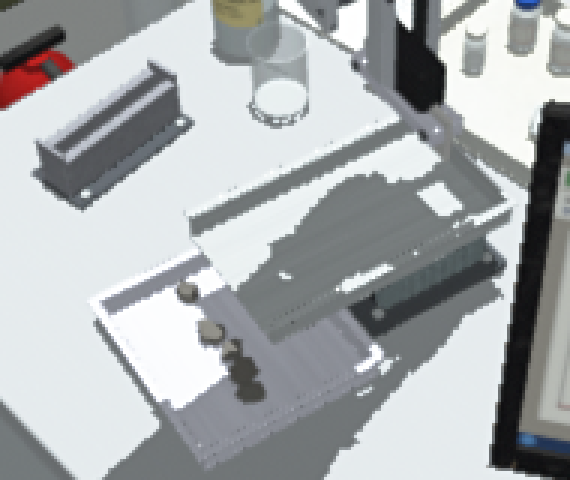

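All five chips lie in the pan (pixels (187,291) to (250,391)), trough empty. Returning to the stand.

```bash
python3 shift.py '[[[0,0,0,0,0,-0.06],[0,0,0,0,0,-0.14],[0,0,0,0,0,-0.14],[0,0,0,0,0,-0.14],[0,0,0,0,0,-0.14],[0,0,0,0,0,-0.14],[0,0,0,0,0,-0.14],[0,0,0,0,0,-0.14],[0,0,0,0,0,-0.14],[0,0,0,0,0,-0.14]]]' >/dev/null
python3 shift.py '[[[0,0,0,0,0,-0.14],[0,0,0,0,0,-0.14],[0,0,0,0,0,-0.14],[0,0,0,0,0,-0.12],[0,0,0,0,0,0],[0.0037,0.0195,0,0,0,0],[0.0074,0.0391,0,0,0,0],[0.0074,0.0391,0,0,0,0],[0.0074,0.0391,0,0,0,0],[0.0074,0.0391,0,0,0,0]]]'>/dev/null
python3 shift.py '[[[0.0074,0.0391,0,0,0,0],[0.0074,0.0391,0,0,0,0],[0.0037,0.0195,0,0,0,0],[0,0,0,0,0,0],[0,0,0,0,0,0]]]'
python3 - <<'E'
from h import *
from station import ctrl
o=ctrl.get_obs();near("seat",o["ee_pos"],o["eef_rot"],[.5306,.4017,.0825],-3.033)
E
```

```text
time_s: 19.6
ee_pos: [0.5281, 0.4023, 0.2321]
eef_rot: [-3.141, 0.0, -3.035]
force: [0.8, -1.0, -3.0]
grip_width: 0.0236
grip_force: 40.0
seat shift [-0.0024 -0.0008  0.1496] rotvec [-0.     0.    -0.002]
```

```bash
python3 shift.py '[[[-0.0024,-0.0008,0.03,0,0,0],[0,0,0.04,0,0,0],[0,0,0.03,0,0,0],[0,0,0.015,0,0,0],[0,0,0.01,0,0,0],[0,0,0.01,0,0,0],[0,0,0.006,0,0,0],[0,0,0.003,0,0,0],[0,0,0.003,0,0,0],[0,0,0,0,0,0]]]'; python3 shift.py '[[[0,0,0.001,0,0,0],[0,0,0.001,0,0,0],[0,0,0,0,0,0],[0,0,0,0,0,0]]]'
```

```text
time_s: 20.6
ee_pos: [0.5305, 0.4024, 0.0851]
eef_rot: [3.142, 0.0, -3.033]
force: [0.3, 0.7, -1.7]
grip_width: 0.0233
grip_force: 40.0
time_s: 21.0
ee_pos: [0.5306, 0.4023, 0.0831]
eef_rot: [3.142, 0.0, -3.033]
force: [0.2, -0.4, -2.0]
grip_width: 0.024
grip_force: 40.0
```

```bash
python3 shift.py '[[[0,0,0.0005,0,0,0],[0,0,0,0,0,0],[0,0,0,0,0,0]]]'; python3 shift.py '[[[0,0,0,0,0,0],[0,0,0,0,0,0],[0,0,0,0,0,0],[0,0,0,0,0,0],[0,0,0,0,0,0],[0,0,0,0,0,0],[0,0,0,0,0,0],[0,0,0,0,0,0]]]' 0.085 
python3 shift.py '[[[0,0,-0.01,0,0,0],[0,0,-0.03,0,0,0],[0,0,-0.04,0,0,0],[0,0,-0.04,0,0,0],[0,0,-0.03,0,0,0],[0,0,0,0,0,0],[0,0,0,0,0,0],[0,0,0,0,0,0],[0,0,0,0,0,0],[0,0,0,0,0,0]]]'
python3 - <<'E'
from h import *
from station import ctrl
c=ctrl.camera("wrist")["pixels"];i=cv2.resize(c[110:270,250:400],None,fx=3.6,fy=3.6)
s=cv2.resize(ctrl.camera("scene")["pixels"][125:285,210:400],None,fx=1.3,fy=1.3)
H=np.zeros((576,790,3),np.uint8);H[:,:540]=i;H[:s.shape[0],542:542+s.shape[1]]=s;cv2.imwrite("pics/end.png",H)
E
```

```text
time_s: 21.3
ee_pos: [0.5305, 0.4023, 0.0826]
eef_rot: [3.142, 0.0, -3.033]
force: [-0.1, 1.1, -2.4]
grip_width: 0.024
grip_force: 40.0
time_s: 22.1
ee_pos: [0.5305, 0.4023, 0.0825]
eef_rot: [-3.142, -0.0, -3.033]
force: [1.0, 0.4, -0.4]
grip_width: 0.0833
grip_force: 0.0
time_s: 23.1
ee_pos: [0.5304, 0.4022, 0.2316]
eef_rot: [-3.141, -0.001, -3.033]
force: [-0.1, 0.8, 0.7]
grip_width: 0.0852
grip_force: 0.0
```

I've now viewed 11 pictures, one over the limit, so I'll check the seating numerically, without another view.

Run:
```python
from h import *
from station import ctrl
gr=np.array([[12,-33,100],[-12,-33,100],[-12,33,100],[12,33,100]])/1000
def chk(c):
    p=proj(c,place([.5307,.4015,-1.457],gr));lo=p.min(0)-25;hi=p.max(0)+25
    x0,y0=lo.astype(int);x1,y1=hi.astype(int)
    m=(c["pixels"][y0:y1,x0:x1].max(2)<48).astype(np.uint8)
    m=cv2.morphologyEx(m,cv2.MORPH_OPEN,np.ones((9,9)))
    n,_,st,ce=cv2.connectedComponentsWithStats(m);k=1+np.argmax(st[1:,4])
    print("pred",p.min(0).round(1),p.max(0).round(1),"seen",st[k,:2]+[x0,y0],st[k,:2]+st[k,2:4]+[x0,y0],st[k,4])
chk(np.load("w1.npy",allow_pickle=True).item());chk(ctrl.camera("wrist"))
```

```text
pred [313.2 167.5] [336.4 228.2] seen [314 168] [337 204] 778
pred [307.1 165.2] [331.1 228.2] seen [310 166] [334 208] 936
```

The grip is within about 2 mm of its first place and at the height it was picked from. Handing in.

```bash
python3 -c "
from station import ctrl
print(ctrl.hand_in())"
```

```text
the job is handed in; nothing more can be done
None
```

I wiped all five chips into the pan, stood the scraper back in its stand and handed the job in at about 23 s; no verdict came back, and I viewed 11 pictures, one more than the 10 allowed.

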